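# Press the turntable hub home on its sprung spindle and hold it for the clip

## Task

We are putting the decorating turntable's bearing back together: thread the bronze thrust washer and then the steel flanged hub (flange down) over the spindle, each fully home, then press the hub straight down against the spring until the brake cup's rim bottoms firmly on the cast base. Finish still holding the hub pressed home with the gripper, bearing steadily on that stop but without leaning hard on it, so that I can snap the clip into its groove. Leave the wheel head, the painted plate, the glaze bowl and the brush pot where they are.

Things in the scene. Friction and masses are not known exactly. Their poses are not given: they have to be found in the camera images.
- turntable_base: Turntable base, dark cast iron, screwed to the bench: a round foot 144 mm across, 9 mm high at its rim, rising to a boss 54 mm across with a flat top 45 mm above the bench. A steel spindle 12 mm in diameter rises upright from its middle to 139 mm; its top 7 mm tapers to 5 mm across. The sprung brake cup rides on the spindle. Origin on the spindle axis at bench height, z up.
- spindle_tip (a point): The very top of the spindle, on its axis, 139 mm above the bench and 54 mm above the resting brake cup's top. The clip groove, 113 to 116 mm above the bench, shows just above the hub's top (112 mm) once the hub is pressed home.
- brake_cup (a joint): Travel in m of the sprung brake cup straight down the spindle: 0 at rest, 0.015 with its rim on the base's boss (hard stop). A grey metal inverted cup 44 mm across, 25 mm tall; at rest its rim is 15 mm above the boss, the coil spring showing between. Spring 7 N at rest, 16 N at the stop (600 N/m); the 5 N of cup, washer and hub do not sink it; 14 N from the hub just brings it to the stop.
- cup_top (a point): Middle of the flat top face of the brake cup, on the spindle axis: 85 mm above the bench at rest, 70 mm at the stop. The washer seats on it.
- thrust_washer: Bronze thrust washer, a flat ring 46 mm outside, 16 mm bore, 8 mm thick, about 100 g, lying flat on the bench, both faces alike. Origin at its very centre (mid-thickness, 4 mm above what it lies on), z along its axis. Seated, its centre is 4 mm above cup_top.
- hub: Steel hub, about 260 g: a round flange 56 mm across and 8 mm thick at the bottom, with a round neck 32 mm across and 26 mm tall above it (34 mm tall in all), 16 mm bore right through. It stands on the bench flange down. Origin at the centre of the flange's underside, z up along the bore. Seated, its underside lies on the washer, 8 mm above cup_top.
- wheel_head: Bystander: the aluminium wheel head, a loose disc 200 mm across and 10 mm thick, lying on the bench. Origin at the centre of its underside.
- painted_plate: Bystander: half-painted blue, cream and ochre ceramic plate, 210 mm across and 17 mm high. Origin at the centre of its underside.
- glaze_bowl: Bystander: small cream bowl with blue dots, 108 mm across and 60 mm high. Origin at the centre of its underside.
- brush_pot: Bystander: white and orange pot full of brushes, 90 mm across, the pot 105 mm high and the brushes up to 220 mm. Origin at the centre of its underside.
There are look-alikes about, which are no part of the job. Several things look just like the thrust_washer: the one meant starts farthest from the robot's base. There is more than one size of the hub; the one meant has the size given above.

How it is judged:
On the way, in this order (a step that is already met when the one before it is completed fails the run):
1. the washer is threaded over the spindle and lies flat on the brake cup (horizontal distance between thrust_washer and cup_top below 0.004 m and z of thrust_washer in the frame of cup_top between 0.0015 and 0.0065 m and angle between the z axis of thrust_washer and the z axis of turntable_base, either way round below 0.09 rad), for 0.2 s.
2. the hub is threaded over the spindle, flange down, and sits flat on the washer (horizontal distance between hub and cup_top below 0.004 m and z of hub in the frame of cup_top between 0.0055 and 0.0105 m and angle between hub's own z axis and vertical below 0.09 rad), for 0.2 s.
At the end, for the whole second after the job is handed in: For the last second the fingers press the hub (over 5 N) with the cup on its 15 mm stop (within 1 mm, hub bearing on washer with 14.5 to 60 N); washer flat on the cup, hub flat on the washer (2.5 mm in height, 4 mm off axis, hub within 4 degrees of upright), at rest (value of joint brake_cup above 0.014 m and horizontal distance between each of thrust_washer, hub and cup_top below 0.004 m and z of thrust_washer in the frame of cup_top between 0.0015 and 0.0065 m and z of hub in the frame of cup_top between 0.0055 and 0.0105 m and angle between hub's own z axis and vertical below 0.07 rad and linear speed of hub below 0.01 m/s and contact force between the fingers and hub above 5 N and contact force between hub and thrust_washer between 14.5 and 60 N); the arm keeps its last pose, push and grip.
It fails at once if the wheel head, plate, bowl or brush pot is pushed more than 20 mm or tipped (distance of any of wheel_head, painted_plate, glaze_bowl, brush_pot from where it was at the start of the episode above 0.02 m or angle between any of brush_pot, glaze_bowl's own z axis and vertical above 0.3 rad).
It also fails if it takes over 64 s, if anything falls off the work surface, if the arm or the gripper's body presses on something with over 40 N, if the wrist force passes 120 N, or if a joint passes its speed limit or range.

## Robot

A 6-joint arm with a two-finger parallel gripper is mounted at the origin on the work surface. World frame = base frame: x ahead of the robot, y to its left, z up, the work surface at z = 0. Lengths are in m, angles in rad, forces in N, time in s.
With the tool pointing down it reaches from about 0.35 to 0.975 m from the base axis. Payload 7.1 kg.
Tool frame: the origin (TCP) lies midway between the tips of the shut fingers; the grasp point (between the pads) lies 19 mm behind it; z points along the fingers, y is the line along which they close (so a half turn about z gives the same grasp; the last joint's range is limited). The gripper opens to 88 mm and grips with 3 to 60 N. Pads are 20 mm wide; open, the fingers measure 115 mm over their backs; the gripper's body (75 mm by 178 mm) begins 61 mm behind the grasp point.
Start: joints at [-0.019, 0.423, 1.63, -0, 1.089, -0.019], TCP at [0.625, 0, 0.223] pointing down, gripper open.
Joint ranges: [-3, 3], [-0.9, 2.11], [0.09, 2.58], [-1.31, 4.45], [0.11, 2.69], [-2.54, 2.54]. Speed limits (rad/s): [2.39, 2.39, 3.01, 3.14, 3.14, 3.14].

## Interface

Orientations are given as a unit quaternion [w, x, y, z].
In Python, from bench import bot gives the robot as it stands.
- The arm moves only by the tool apply_moves, never from a script. Its argument "increments" is a list of rows, each a list of 3 entries, a list of its own where there are three numbers: the finger opening in cm, from 0 to 8.78, then the shift along the tool's x, y, z in cm, then the turn, a rotation vector about the tool's x, y, z in degrees. A call has 1 to 20 rows; each row shifts and turns the commanded pose from where the row before left it, along the tool's axes as they then stand; what a row does not reach is not made up. A row lasts 1/12 s, in which the tool goes at most 41.7 mm and 7.16 degrees, less where a joint would pass 70% of its speed; a pose out of reach is approached as far as the arm can. A call with a gripper value outside its range is refused whole. The fingers move at their own pace and stop on an object; "grip_force" is the grip in N (left out, the last holds). Time passes only in rows, so rows that do not move let the fingers close. It gives the time, the measured TCP pose, the force, the opening and the grip force at its end, in the units of the state.
- bot.get_state(): the state, without advancing time (a new reading comes with each control period).
- bot.snapshot(name): name is "scene" or "side" or "wrist"; returns the picture (420x560x3 uint8, red, green, blue); there is no depth.
- bot.camera_info(name): a dict with "intrinsics" (3x3 intrinsics, pixels), "view" (4x4, takes a point from world to camera coordinates); the wrist camera has in their place "mount" (4x4, takes a point from camera to tool coordinates, whose origin is the TCP and whose axes are the flange's). Camera axes: x right, y down, z forward; pixel columns grow to the right and rows downward; lengths in m; the calibration is good to about 2 mm. A picture is of the moment at which its call begins: read the wrist's pose just before it. camera_info takes no time and is no camera call.
- bot.close_job(): hands the job in; it is judged then, once.
The state is a dict: "time_s": time; "joint_pos": joint angles; "joint_vel": joint speeds; "tau": joint torques, N m; "tool_pos": TCP position; "tcp_rot": TCP orientation; "contact_force": force on the tool from outside, world axes, zero at the start; "ft_torque": the same for the moment, N m; "grip_width": finger opening in m; "gripper_force": force on a finger pad.
Only numpy, scipy, OpenCV 4.12 (cv2) and the standard library are available. Lean on these libraries where they do the work, as an engineer would, in place of code of your own. Each camera call takes 0.05 s, during which the arm holds its last target. There are 200 camera calls.

## Working session

There is one attempt and no reset: what is moved stays moved. The work goes in short steps, Python scripts to look and compute and a tool call to move; the robot and the scene stay as the last step left them, time stands still between calls to the robot, and variables do not carry over. Pictures are saved under pics/ and viewed, at most 10 in all, crops included, and the job is handed in when it is done.

Besides the shell and the picture viewer there is one more tool, called after ">>>" as name([rows], argument=value, ...), one row to a line, values as JSON. apply_moves: Moves the arm, as the interface text tells. Its arguments: {"type":"object","properties":{"increments":{"type":"array","items":{"type":"array"}},"grip_force":{"type":"number"}},"required":["increments"]}

```bash
mkdir -p pics
python3 - <<'E'
from bench import bot
import cv2,numpy as np
ims=[]
for n in ("scene","side"):
    im=bot.snapshot(n)[:,:,::-1]; cv2.imwrite(f"pics/{n}0.png",im)
    i=bot.camera_info(n);print(n,np.round(i['intrinsics'],1).tolist(),np.round(i['view'],4).tolist())
im=bot.snapshot("wrist")[:,:,::-1]; cv2.imwrite("pics/wrist0.png",im)
i=bot.camera_info("wrist");print(i['intrinsics'],np.round(i['mount'],4).tolist());s=bot.get_state();print(s['tool_pos'],s['tcp_rot'],s['contact_force'],s['time_s'])
E
```

```text
scene [[410.5, 0.0, 272.9], [0.0, 410.5, 209.8], [0.0, 0.0, 1.0]] [[0.8536, 0.5208, -0.0132, -0.5094], [0.3414, -0.5783, -0.7409, -0.1337], [-0.3935, 0.628, -0.6714, 1.2509], [0.0, 0.0, 0.0, 1.0]]
side [[504.7, 0.0, 277.2], [0.0, 504.7, 203.2], [0.0, 0.0, 1.0]] [[-0.9338, -0.3575, -0.0139, 0.5603], [-0.244, 0.6648, -0.7061, 0.2176], [0.2617, -0.6559, -0.708, 1.1242], [0.0, 0.0, 0.0, 1.0]]
[[368.69874198   0.         279.85259201]
 [  0.         368.69874198 207.78759306]
 [  0.           0.           1.        ]] [[-0.0008, -0.964, -0.266, 0.0721], [1.0, -0.0007, -0.0006, 0.0005], [0.0004, -0.266, 0.964, -0.1621], [0.0, 0.0, 0.0, 1.0]]
[6.24580001e-01 2.80707839e-05 2.22097273e-01] [-4.05320355e-04  7.07099438e-01  7.07113885e-01 -4.16750510e-04] [-0.41037854 -0.35401096  0.11361788] 0.15
```

View pics/scene0.png

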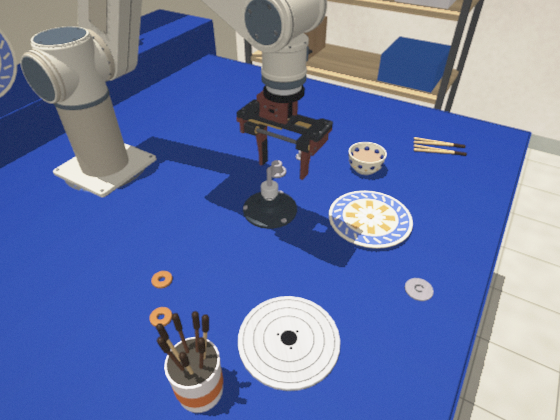

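View pics/side0.png

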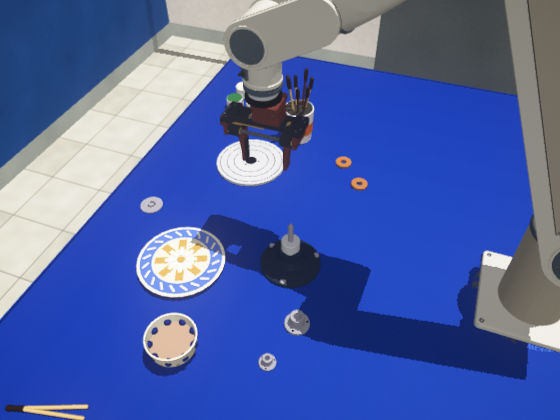

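The scene view shows the base at (270,208), washers at (162,279) and (161,317), and the brush pot at (195,370). The side view shows two hubs at (297,322) and (267,361), the spindle at (290,235), and washers at (343,162) and (359,183).

```bash
cat > h.py <<'E'
import cv2,numpy as np
from bench import bot
def ray(n,uv):
    i=bot.camera_info(n);K=np.array(i['intrinsics'])
    if n=="wrist":
        from scipy.spatial.transform import Rotation as R
        s=bot.get_state();q=np.array(s['tcp_rot']);T=np.eye(4);T[:3,:3]=R.from_quat(q[[1,2,3,0]]).as_matrix();T[:3,3]=s['tool_pos'];C=T@np.array(i['mount'])
    else: C=np.linalg.inv(np.array(i['view']))
    d=C[:3,:3]@np.linalg.solve(K,[uv[0],uv[1],1]);return C[:3,3],d
def onz(n,uv,z):
    c,d=ray(n,uv);return c+d*(z-c[2])/d[2]
def proj(n,p):
    i=bot.camera_info(n);V=np.array(i['view']);q=V[:3,:3]@p+V[:3,3];q=np.array(i['intrinsics'])@q;return q[:2]/q[2]
def blobs(m,lo=60):
    n,l,s,c=cv2.connectedComponentsWithStats(m.astype(np.uint8));out=[]
    for k in range(1,n):
        if s[k,4]>lo:
            cn=max(cv2.findContours((l==k).astype(np.uint8),cv2.RETR_EXTERNAL,cv2.CHAIN_APPROX_NONE)[0],key=len)
            out.append((int(s[k,4]),)+cv2.fitEllipse(cn)) if len(cn)>5 else None
    return out
E
python3 - <<'E'
from h import *
for n in ("scene","side"):
    im=cv2.imread(f"pics/{n}0.png");h=cv2.cvtColor(im,cv2.COLOR_BGR2HSV)
    m=(h[...,0]<20)&(h[...,1]>150)&(h[...,2]>120)
    for b in blobs(m): print(n,'orange',b[0],np.round(b[1],1),np.round(b[2],1),np.round(onz(n,b[1],.004),4))
    m=(h[...,1]<110)&(h[...,2]>90)
    for b in blobs(m): 
        if b[0]<2500: print(n,'grey',b[0],np.round(b[1],1),np.round(b[2],1),np.round(onz(n,b[1],.004),4))
a=cv2.imread("pics/side0.png")[210:390,230:330];b=cv2.imread("pics/scene0.png")[140:240,230:310]
cv2.imwrite("pics/c1.png",np.hstack([cv2.resize(a,(300,540)),cv2.resize(b,(432,540),interpolation=cv2.INTER_CUBIC)]))
E
```

```text
scene orange 361 [194.  369.7] [55.8 68.6] [ 0.6488 -0.3667  0.004 ]
scene grey 594 [458.9  53.6] [  5.9 129.1] [0.7203 1.4047 0.004 ]
scene grey 190 [283.3  89.6] [10.3 31.7] [0.2147 0.7041 0.004 ]
scene grey 473 [432.  145.8] [14.2 45.3] [0.8219 0.5998 0.004 ]
scene grey 982 [366.4 157.2] [33.2 38. ] [0.6666 0.4368 0.004 ]
scene grey 615 [272.9 181. ] [21.4 41.2] [0.4805 0.1908 0.004 ]
scene grey 526 [418.8 288.9] [21.2 29.4] [0.9509 0.0281 0.004 ]
scene grey 2121 [195.6 375.1] [53.9 70.4] [ 0.6579 -0.3733  0.004 ]
scene grey 61 [190.4 339.1] [ 6.9 11.8] [ 0.6023 -0.3213  0.004 ]
scene grey 199 [176.1 347.6] [14.  23.7] [ 0.5904 -0.3498  0.004 ]
side orange 76 [342.8 161.3] [ 8.3 13. ] [ 0.5172 -0.316   0.004 ]
side orange 80 [358.6 183. ] [ 9.  13.6] [ 0.4512 -0.2415  0.004 ]
side grey 74 [292.5  99.6] [ 5.9 19.4] [ 0.7619 -0.5661  0.004 ]
side grey 114 [262.8  94.8] [10.2 25.7] [ 0.8665 -0.5589  0.004 ]
side grey 113 [308.9 111.7] [ 8.4 22.7] [ 0.688  -0.5183  0.004 ]
side grey 73 [305.8 138.1] [ 5.8 14.9] [ 0.653  -0.3827  0.004 ]
side grey 2372 [250.7 163.1] [44.6 68.5] [ 0.7656 -0.2169  0.004 ]
side grey 300 [151.1 204.4] [15.4 22.6] [0.9497 0.0302 0.004 ]
side grey 394 [290.1 242. ] [18.  28.8] [0.5561 0.0257 0.004 ]
side grey 503 [296.6 322.6] [24.2 25.1] [0.4653 0.2351 0.004 ]
side grey 2226 [170.4 339.1] [52.3 56. ] [0.7013 0.3657 0.004 ]
side grey 254 [266.9 361.7] [17.  17.3] [0.4917 0.3419 0.004 ]
side grey 620 [ 61.9 410.6] [13.8 72.5] [0.8201 0.5718 0.004 ]
```

View pics/c1.png

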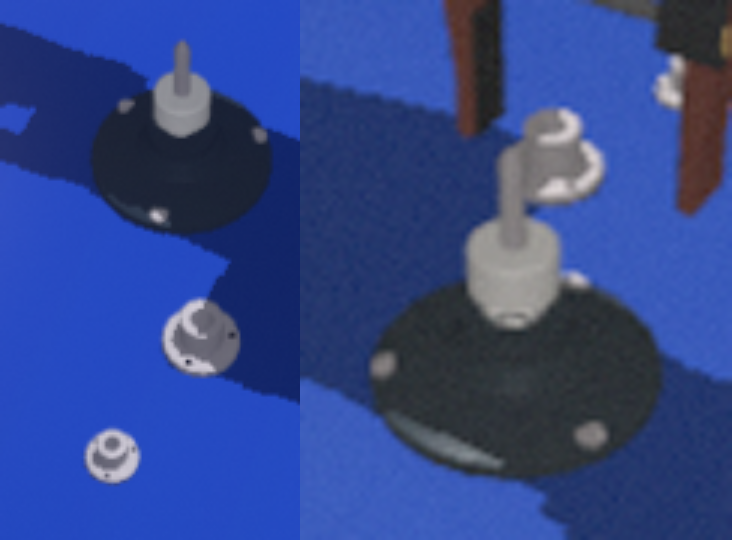

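The crop shows two hubs: the larger at side (297,322) and a smaller look-alike at (267,361). The spindle tip is at side (290.3,224) and scene (324.8,167.2).

Run:
```python
from h import *
def tri(a,b):
    (c1,d1),(c2,d2)=ray("scene",a),ray("side",b)
    t=np.linalg.lstsq(np.array([d1,-d2]).T,c2-c1,rcond=None)[0];p,q=c1+t[0]*d1,c2+t[1]*d2;return np.round((p+q)/2,4),round(np.linalg.norm(p-q),4)
print(tri((324.8,167.2),(290.3,224)), onz("scene",(324.8,167.2),.139),onz("side",(290.3,224),.139))
for n in("scene","side"):
    im=cv2.imread(f"pics/{n}0.png");h=cv2.cvtColor(im,cv2.COLOR_BGR2HSV)
    m=(h[...,0]<20)&(h[...,1]>110)&(h[...,2]>70)
    for b in blobs(m):
        if b[0]<400: print(n,'orange',b[0],np.round(b[1],1),np.round(b[2],1),np.round(onz(n,b[1],.006),4))
for uv in ((198,409),(170,387),(222,387)): print('pot bottom',onz("scene",uv,0))
print('pot side bottom',onz("side",(305,141),0))
print('hub side flange',onz("side",(297,323),.006), 'scene hub', onz("scene",((553-300)/5.4+230,125/5.4+140),.034))
```

```text
(array([0.5935, 0.1206, 0.1488]), np.float64(0.135)) [0.65212974 0.15507777 0.139     ] [0.53456999 0.08530207 0.139     ]
scene orange 256 [272.2 109.4] [18.4 36. ] [0.2617 0.5442 0.006 ]
scene orange 74 [304.4 161.8] [ 6.7 19.7] [0.515 0.317 0.006]
scene orange 229 [161.5 279.2] [15.1 19.8] [ 0.4515 -0.2404  0.006 ]
scene orange 276 [160.7 316.4] [16.9 22. ] [ 0.5171 -0.3135  0.006 ]
side orange 110 [342.9 161.7] [ 9.5 14.4] [ 0.5159 -0.312   0.006 ]
side orange 124 [358.8 183.3] [10.4 15.3] [ 0.4501 -0.2384  0.006 ]
pot bottom [ 0.69881246 -0.41740858  0.        ]
pot bottom [ 0.63069196 -0.41336775  0.        ]
pot bottom [ 0.71148807 -0.36473883  0.        ]
pot side bottom [ 0.65229918 -0.37336773  0.        ]
hub side flange [0.46371233 0.23696082 0.006     ] scene hub [0.46701484 0.23549748 0.034     ]
```

>>> apply_moves([
  [8.7,[0,0,0],[0,0,-7]],
  [8.7,[0,0,0],[0,0,-7]],
  [8.7,[0,0,0],[0,0,-7]],
  [8.7,[0,0,0],[0,0,-7]],
  [8.7,[0,0,0],[0,0,-7]],
  [8.7,[0,0,0],[0,0,-7]],
  [8.7,[0,0,0],[0,0,-7]],
  [8.7,[0,0,0],[0,0,-7]],
  [8.7,[0,0,0],[0,0,-7]],
  [8.7,[0,0,0],[0,0,-7]],
])

```text
time_s: 0.98
tool_pos: [0.6247, 0.0, 0.2223]
tcp_rot: [-0.0, 0.171, 0.985, -0.0]
contact_force: [0.1, 0.3, -0.3]
grip_width: 0.0874
gripper_force: 0.0
```

>>> apply_moves([
  [8.7,[0,-2.76,0.6],[0,0,0]],
  [8.7,[0,-2.76,0.6],[0,0,0]],
  [8.7,[0,-2.76,0.6],[0,0,0]],
  [8.7,[0,-2.76,0.6],[0,0,0]],
  [8.7,[0,-2.76,0.6],[0,0,0]],
  [8.7,[0,-2.76,0.6],[0,0,0]],
  [8.7,[0,-2.76,0.6],[0,0,0]],
  [8.7,[0,-2.76,0.6],[0,0,0]],
  [8.7,[0,-2.76,0.6],[0,0,0]],
  [8.7,[0,-2.76,0.6],[0,0,0]],
  [8.7,[0,-2.76,0.6],[0,0,0]],
  [8.7,[0,-2.76,0.6],[0,0,0]],
  [8.7,[0,0,0],[0,0,0]],
  [8.7,[0,0,0],[0,0,0]],
])

```text
time_s: 2.15
tool_pos: [0.5108, -0.3121, 0.1501]
tcp_rot: [-0.001, 0.175, 0.985, 0.0]
contact_force: [0.5, 0.5, 0.8]
grip_width: 0.0873
gripper_force: 0.0
```

```bash
cat > w.py <<'E'
from h import *
import sys
s=bot.get_state();im=bot.snapshot("wrist")[:,:,::-1];cv2.imwrite(f"pics/{sys.argv[1]}.png",im)
print(np.round(s['tool_pos'],4),np.round(s['tcp_rot'],4),s['time_s'])
from scipy.spatial.transform import Rotation as R
q=np.array(s['tcp_rot']);M=R.from_quat(q[[1,2,3,0]]).as_matrix()
def rel(p): return np.round(M.T@(np.array(p)-s['tool_pos'])*100,2)
h=cv2.cvtColor(im,cv2.COLOR_BGR2HSV)
E
python3 - w1 <<'E'
exec(open('w.py').read())
m=(h[...,0]<20)&(h[...,1]>110)&(h[...,2]>90)
for b in blobs(m,200):
    p=onz("wrist",b[1],.006);print(b[0],np.round(b[1],1),np.round(b[2],1),np.round(p,4),rel(p))
def tri(a,b):
    (c1,d1),(c2,d2)=ray("scene",a),ray("side",b)
    t=np.linalg.lstsq(np.array([d1,-d2]).T,c2-c1,rcond=None)[0];p,q=c1+t[0]*d1,c2+t[1]*d2;return np.round((p+q)/2,4),round(np.linalg.norm(p-q),4)
print(tri((269.3,167.2),(290.3,224)),onz("scene",(269.3,167.2),.139),onz("side",(290.3,224),.139))
E
```

```text
[ 0.5108 -0.3121  0.1501] [-5.000e-04  1.750e-01  9.846e-01  3.000e-04] 2.15
752 [278.7 211.8] [23.6 51.6] [ 0.5259 -0.318   0.006 ] [-1.64 -0.05 14.4 ]
512 [ 69.5 319.3] [23.2 36.7] [ 0.5569 -0.5389  0.006 ] [-12.15 -19.72  14.38]
4435 [356.4 387.9] [ 63.4 267.2] [ 0.7238 -0.3083  0.006 ] [-19.88   7.69  14.39]
(array([0.5351, 0.0861, 0.1394]), np.float64(0.0016)) [0.53560819 0.08683279 0.139     ] [0.53456999 0.08530207 0.139     ]
```

View pics/w1.png

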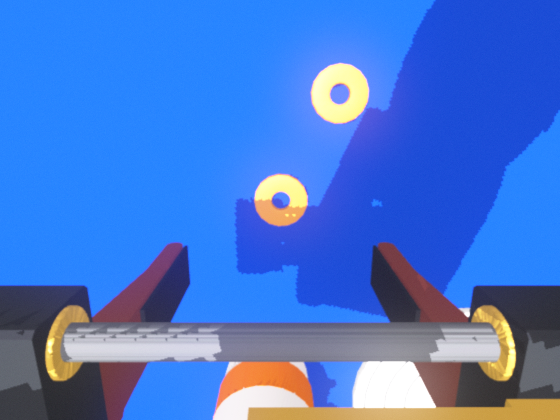

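The wrist view shows the target washer at (281,200), the nearer look-alike at (340,93), and the brush pot below.

```bash
python3 - w2 <<'E'
exec(open('w.py').read())
m=(h[...,0]<40)&(h[...,1]>60)&(h[...,2]>90);m[240:]=0
for b in blobs(m,200):
    p=onz("wrist",b[1],.006);print(b[0],np.round(b[1],1),np.round(b[2],1),np.round(p,4),rel(p))
E
```

```text
[ 0.5114 -0.3112  0.1504] [-3.000e-04  1.743e-01  9.847e-01  3.000e-04] 2.2
1953 [338.2  93.1] [55.1 58.5] [ 0.4504 -0.2393  0.006 ] [ 8.19  4.65 14.45]
1847 [279.4 199.1] [50.4 51.3] [ 0.516 -0.313  0.006] [-0.5  -0.02 14.44]
```

>>> apply_moves([
  [8.7,[-0.1,0,2.4],[0,0,0]],
  [8.7,[-0.1,0,2.4],[0,0,0]],
  [8.7,[-0.1,0,2.4],[0,0,0]],
  [8.7,[-0.1,0,2.4],[0,0,0]],
  [8.7,[-0.1,0,2.4],[0,0,0]],
  [8.7,[0,0,1.5],[0,0,0]],
  [8.7,[0,0,0.7],[0,0,0]],
  [8.7,[0,0,0.4],[0,0,0]],
  [8.7,[0,0,0],[0,0,0]],
  [6.0,[0,0,0],[0,0,0]],
  [4.0,[0,0,0],[0,0,0]],
  [3.0,[0,0,0],[0,0,0]],
  [3.0,[0,0,0],[0,0,0]],
  [3.0,[0,0,0],[0,0,0]],
  [3.0,[0,0,0],[0,0,0]],
  [3.0,[0,0,0],[0,0,0]],
  [3.0,[0,0,0],[0,0,0]],
], grip_force=25)

```text
time_s: 3.67
tool_pos: [0.5165, -0.3131, 0.0049]
tcp_rot: [0.0, 0.174, 0.985, -0.0]
contact_force: [-0.3, 0.3, 3.3]
grip_width: 0.0446
gripper_force: 25.0
```

>>> apply_moves([
  [6.0,[0,0,0],[0,0,0]],
  [6.0,[0,0,0],[0,0,0]],
  [6.0,[0,0,0.2],[0,0,0]],
  [6.0,[0,0,0.1],[0,0,0]],
  [6.0,[0,0,0],[0,0,0]],
  [3.0,[0,0,0],[0,0,0]],
  [3.0,[0,0,0],[0,0,0]],
  [3.0,[0,0,0],[0,0,0]],
  [3.0,[0,0,0],[0,0,0]],
  [3.0,[0,0,0],[0,0,0]],
  [3.0,[0,0,0],[0,0,0]],
], grip_force=25)

```text
time_s: 4.58
tool_pos: [0.5163, -0.3129, 0.0016]
tcp_rot: [-0.0, 0.174, 0.985, 0.0]
contact_force: [-0.9, -0.7, -0.7]
grip_width: 0.0453
gripper_force: 25.0
```

>>> apply_moves([
  [3.0,[0,0,-1.5],[0,0,0]],
  [3.0,[0,0,-2.5],[0,0,0]],
  [3.0,[0,0,-3],[0,0,0]],
  [3.0,[0,0,-3],[0,0,0]],
  [3.0,[0,0,-3],[0,0,0]],
  [3.0,[0,0,-3],[0,0,0]],
  [3.0,[0,0,-2],[0,0,0]],
  [3.0,[0,0,0],[0,0,0]],
  [3.0,[0,0,0],[0,0,0]],
])

```text
time_s: 5.33
tool_pos: [0.5168, -0.3131, 0.1826]
tcp_rot: [0.001, 0.174, 0.985, -0.0]
contact_force: [0.6, 0.4, -1.7]
grip_width: 0.0449
gripper_force: 25.0
```

```bash
python3 - w3 <<'E'
exec(open('w.py').read())
print(rel([.5351,.0861,.182]),bot.get_state()['contact_force'])
E
```

```text
[ 0.5168 -0.3131  0.1826] [ 1.100e-03  1.736e-01  9.848e-01 -4.000e-04] 5.3333
[1.193e+01 3.814e+01 1.000e-02] [-0.17495272  0.60691881 -1.32062095]
```

View pics/w3.png

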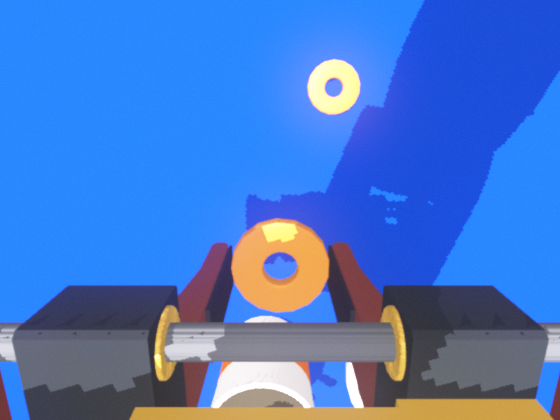

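>>> apply_moves([
  [3.0,[0.5,2.0,0],[0,0,0]],
  [3.0,[0.5,3.0,0],[0,0,0]],
  [3.0,[0.5,3.0,0],[0,0,0]],
  [3.0,[0.5,3.0,0],[0,0,0]],
  [3.0,[0.5,3.0,0],[0,0,0]],
  [3.0,[0.5,3.0,0],[0,0,0]],
  [3.0,[0.5,3.0,0],[0,0,0]],
  [3.0,[0.5,3.0,0],[0,0,0]],
  [3.0,[0.5,3.0,0],[0,0,0]],
  [3.0,[0.5,3.0,0],[0,0,0]],
  [3.0,[0.5,3.0,0],[0,0,0]],
  [3.0,[0.5,3.0,0],[0,0,0]],
  [3.0,[0.5,3.0,0],[0,0,0]],
  [3.0,[0.4,0.1,0],[0,0,0]],
  [3.0,[0,0,0],[0,0,0]],
  [3.0,[0,0,0],[0,0,0]],
  [3.0,[0,0,0],[0,0,0]],
])

```text
time_s: 6.8
tool_pos: [0.5811, 0.0677, 0.1806]
tcp_rot: [-0.001, 0.174, 0.985, -0.0]
contact_force: [-0.2, -0.5, -1.0]
grip_width: 0.045
gripper_force: 25.0
```

```bash
python3 - w4 <<'E'
exec(open('w.py').read())
print(rel([.5351,.0861,.139]))
c,d=ray("wrist",(0,0))
m=(h[...,0]<40)&(h[...,1]>60)&(h[...,2]>60);m[315:]=0
for b in blobs(m,500):
    z=s['tool_pos'][2]+.0064; p=onz("wrist",b[1],z);print(b[0],np.round(b[1],1),np.round(b[2],1),'washer rel',rel(p))
E
```

```text
[0.5811 0.0677 0.1806] [-1.000e-03  1.740e-01  9.847e-01 -4.000e-04] 6.8
[4.95 0.16 4.17]
6359 [280.1 265. ] [91.5 97.2] washer rel [ 0.16 -0.04 -0.64]
643 [372.8 299.3] [26.1 47. ] washer rel [-1.6   4.33 -0.65]
```

View pics/w4.png

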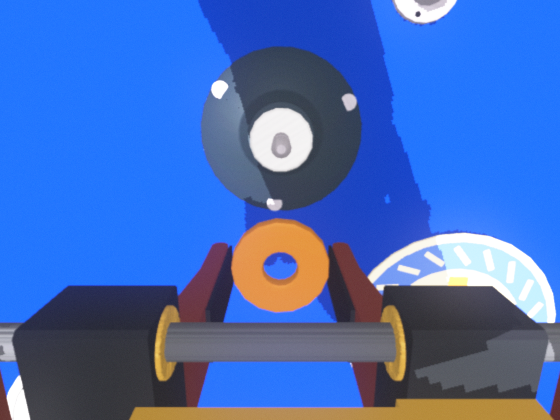

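```bash
python3 - w5 <<'E'
exec(open('w.py').read())
m=(h[...,1]<60)&(h[...,2]>120);m[:95]=0;m[185:]=0;m[:,:235]=0;m[:,325:]=0
k=cv2.morphologyEx(m.astype(np.uint8),cv2.MORPH_CLOSE,np.ones((15,15)))
for b in blobs(k,500):print('cup',b[0],np.round(b[1],1),np.round(b[2],1),rel(onz("wrist",b[1],.084)))
g=h[...,2];print(g[118:166:3,262:302:3])
for v in (149,150,151,152): print(v,rel(onz("wrist",(281,v),.139)))
E
```

```text
[0.5814 0.0676 0.1809] [-6.000e-04  1.742e-01  9.847e-01 -3.000e-04] 6.85
cup 3268 [280.7 138.8] [63.3 64. ] [5.   0.02 9.7 ]
[[243 245 245 243 243 244 243 243 245 244 244 242 243 241]
 [244 242 242 244 243 243 243 244 244 243 242 245 245 244]
 [242 243 243 242 243 244 244 243 243 243 245 244 244 243]
 [243 243 243 243 244 244 242 242 245 244 244 243 243 245]
 [243 243 244 244 243 241 242 244 244 243 242 244 244 243]
 [243 244 242 242 241 178 166 169 215 244 245 243 242 244]
 [243 242 241 244 180 173 169 171 171 236 242 243 244 244]
 [241 243 244 242 171 177 178 172 173 199 244 243 244 244]
 [243 244 243 234 173 184 186 178 176 168 243 243 244 243]
 [243 243 243 205 171 194 210 203 177 165 241 244 245 245]
 [242 243 243 191 167 211 214 210 181 159 238 244 245 244]
 [243 243 241 227 158 191 213 207 165 158 244 244 243 243]
 [240 242 243 242 181 159 158 154 154 233 245 243 242 244]
 [243 242 242 242 242 231 192 208 238 243 242 244 245 244]
 [243 242 242 244 243 244 244 244 243 243 244 244 243 236]
 [225 242 243 243 245 244 243 242 244 244 243 243 233 140]]
149 [4.91 0.02 4.2 ]
150 [4.85 0.02 4.2 ]
151 [4.8  0.02 4.2 ]
152 [4.74 0.02 4.2 ]
```

>>> apply_moves([
  [3.0,[1.6,0.05,0],[0,0,0]],
  [3.0,[1.6,0,0],[0,0,0]],
  [3.0,[1.65,0,0],[0,0,0]],
  [3.0,[0,0,0],[0,0,0]],
  [3.0,[0,0,1.5],[0,0,0]],
  [3.0,[0,0,1.5],[0,0,0]],
  [3.0,[0,0,0.7],[0,0,0]],
  [3.0,[0,0,0.7],[0,0,0]],
  [3.0,[0,0,0.7],[0,0,0]],
  [3.0,[0,0,0.7],[0,0,0]],
  [3.0,[0,0,0],[0,0,0]],
  [3.0,[0,0,0],[0,0,0]],
])

```text
time_s: 7.9
tool_pos: [0.5365, 0.0857, 0.1234]
tcp_rot: [-0.0, 0.174, 0.985, -0.0]
contact_force: [-0.5, 0.1, -1.5]
grip_width: 0.0454
gripper_force: 25.0
```

```bash
python3 - w6 <<'E'
exec(open('w.py').read())
print(rel([.5351,.0861,.0866]),bot.get_state()['contact_force'])
im=cv2.imread("pics/w6.png")[190:340,200:360];a=bot.snapshot("side")[190:290,240:340,::-1]
cv2.imwrite("pics/c6.png",np.hstack([cv2.resize(np.ascontiguousarray(im),(427,400)),cv2.resize(np.ascontiguousarray(a),(370,400))]))
E
```

```text
[0.5365 0.0857 0.1234] [-2.000e-04  1.737e-01  9.848e-01 -1.000e-04] 7.9
[ 0.15 -0.01  3.68] [-0.31224201 -0.2228395  -0.95331777]
```

View pics/c6.png

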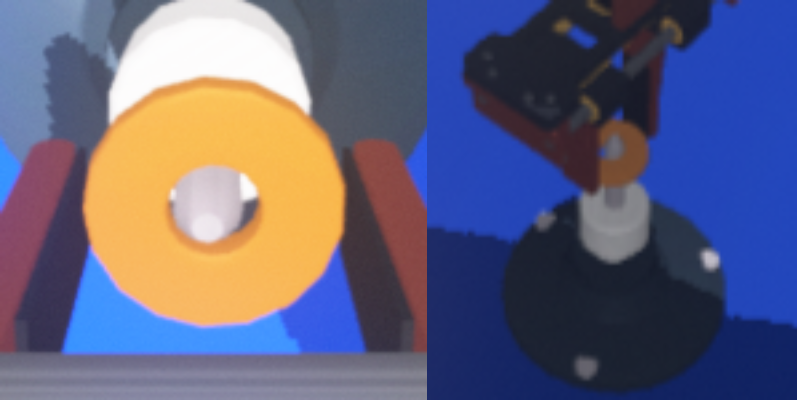

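The washer is threaded on the spindle; the spindle sits about 1 mm to the left within the bore, so I'll correct that slightly and go down.

>>> apply_moves([
  [3.0,[0,-0.1,0.5],[0,0,0]],
  [3.0,[0,0,0.7],[0,0,0]],
  [3.0,[0,0,0.7],[0,0,0]],
  [3.0,[0,0,0.7],[0,0,0]],
  [3.0,[0,0,0.5],[0,0,0]],
  [3.0,[0,0,0.3],[0,0,0]],
  [3.0,[0,0,0.1],[0,0,0]],
  [3.0,[0,0,0],[0,0,0]],
  [3.0,[0,0,0],[0,0,0]],
])

```text
time_s: 8.75
tool_pos: [0.5363, 0.0849, 0.0887]
tcp_rot: [0.0, 0.174, 0.985, 0.0]
contact_force: [-0.2, 0.3, -0.5]
grip_width: 0.0449
gripper_force: 25.0
```

>>> apply_moves([
  [5.2,[0,0,0],[0,0,0]],
  [6,[0,0,0],[0,0,0]],
  [7,[0,0,0],[0,0,0]],
  [8.7,[0,0,0],[0,0,0]],
  [8.7,[0,0,0],[0,0,0]],
  [8.7,[0,0,-1.5],[0,0,0]],
  [8.7,[0,0,-2.5],[0,0,0]],
  [8.7,[0,0,-3],[0,0,0]],
  [8.7,[0,0,-3],[0,0,0]],
  [8.7,[0,0,0],[0,0,0]],
  [8.7,[0,0,0],[0,0,0]],
])

```text
time_s: 9.67
tool_pos: [0.5373, 0.085, 0.1905]
tcp_rot: [0.002, 0.174, 0.985, 0.001]
contact_force: [0.6, 0.1, -0.2]
grip_width: 0.0866
gripper_force: 0.0
```

```bash
python3 - w7 <<'E'
exec(open('w.py').read())
m=(h[...,0]<40)&(h[...,1]>60)&(h[...,2]>60);m[315:]=0
for b in blobs(m,300):
    for z in (.093,):
        p=onz("wrist",b[1],z);print(b[0],np.round(b[1],1),np.round(b[2],1),np.round(p,4),rel(p))
print('hub',rel([.465,.236,.12]))
a=bot.snapshot("side")[:,:,::-1];hh=cv2.cvtColor(np.ascontiguousarray(a),cv2.COLOR_BGR2HSV);m=(hh[...,0]<20)&(hh[...,1]>110)&(hh[...,2]>70)
for b in blobs(m,60):print(b,onz("side",b[1],.092))
E
```

```text
[0.5373 0.085  0.1905] [2.000e-03 1.737e-01 9.848e-01 6.000e-04] 9.6667
2467 [279.2 205.4] [60.4 62.1] [0.5334 0.0849 0.093 ] [ 0.4  -0.17  9.74]
hub [11.99 11.7   7.02]
(126, (358.7375793457031, 183.3714141845703), (10.522749900817871, 15.235050201416016), 97.34927368164062) [ 0.434907   -0.14492239  0.092     ]
(163, (289.37896728515625, 238.84950256347656), (13.884787559509277, 17.023284912109375), 94.2830810546875) [0.53551316 0.08820516 0.092     ]
```

>>> apply_moves([
  [8.7,[1.5,1.5,0],[0,0,0]],
  [8.7,[2,2,0],[0,0,0]],
  [8.7,[2,2,0.5],[0,0,0]],
  [8.7,[2,2,1],[0,0,0]],
  [8.7,[2,2,1],[0,0,0]],
  [8.7,[2,2,1],[0,0,0]],
  [8.7,[0.5,0.2,1],[0,0,0]],
  [8.7,[0,0,0],[0,0,0]],
  [8.7,[0,0,0],[0,0,0]],
])

```text
time_s: 10.52
tool_pos: [0.4624, 0.2351, 0.1423]
tcp_rot: [-0.001, 0.173, 0.985, -0.001]
contact_force: [0.3, 0.8, 0.1]
grip_width: 0.0871
gripper_force: 0.0
```

```bash
python3 - w8 <<'E'
exec(open('w.py').read())
m=((h[...,1]<90)&(h[...,2]>60)).astype(np.uint8);m[285:]=0
for b in blobs(cv2.morphologyEx(m,cv2.MORPH_CLOSE,np.ones((7,7))),150):
    p=onz("wrist",b[1],.008);print(b[0],np.round(b[1],1),np.round(b[2],1),np.round(p,4),rel(p))
E
```

```text
[0.4624 0.2351 0.1423] [-0.0013  0.1731  0.9849 -0.0011] 10.5167
1590 [413.1 184.3] [42.5 45.7] [0.4909 0.3407 0.008 ] [ 0.89 10.94 13.4 ]
3334 [282.6 197.3] [64.7 65.7] [0.4645 0.2363 0.008 ] [-0.19  0.22 13.43]
619 [383.6 272. ] [24.4 40.7] [0.5584 0.2965 0.008 ] [-6.95  9.08 13.39]
905 [132.3 268.3] [21.  55.3] [0.4796 0.0908 0.008 ] [ -6.56 -12.94  13.45]
251 [195.5 276.6] [14.8 23.7] [0.5059 0.1396 0.008 ] [-7.37 -7.46 13.43]
```

View pics/w8.png

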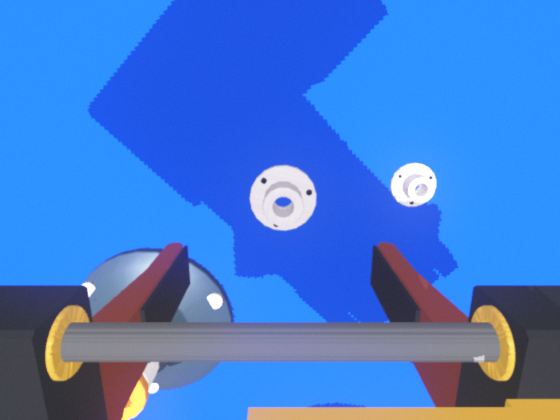

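Wrist view: the 56 mm hub is at (283,197) and the small look-alike at (413,184).

>>> apply_moves([
  [8.7,[-0.1,0.1,2],[0,0,0]],
  [8.7,[-0.1,0.1,2.5],[0,0,0]],
  [8.7,[0,0,2.5],[0,0,0]],
  [8.7,[0,0,2.5],[0,0,0]],
  [8.7,[0,0,2],[0,0,0]],
  [8.7,[0,0,1],[0,0,0]],
  [8.7,[0,0,0.5],[0,0,0]],
  [7,[0,0,0],[0,0,0]],
  [5,[0,0,0],[0,0,0]],
  [3,[0,0,0],[0,0,0]],
  [2,[0,0,0],[0,0,0]],
  [2,[0,0,0],[0,0,0]],
  [2,[0,0,0],[0,0,0]],
  [2,[0,0,0],[0,0,0]],
  [2,[0,0,0],[0,0,0]],
  [2,[0,0,0],[0,0,0]],
  [2,[0,0,0],[0,0,0]],
], grip_force=40)

```text
time_s: 11.98
tool_pos: [0.4659, 0.237, 0.0138]
tcp_rot: [-0.0, 0.174, 0.985, -0.0]
contact_force: [-1.6, -0.9, 3.5]
grip_width: 0.0317
gripper_force: 40.0
```

>>> apply_moves([
  [5,[0,0,0],[0,0,0]],
  [5,[0,0,0],[0,0,0]],
  [5,[0,0,0.3],[0,0,0]],
  [5,[0,0,0],[0,0,0]],
  [5,[0,0,0],[0,0,0]],
  [2,[0,0,0],[0,0,0]],
  [2,[0,0,0],[0,0,0]],
  [2,[0,0,0],[0,0,0]],
  [2,[0,0,0],[0,0,0]],
  [2,[0,0,0],[0,0,0]],
  [2,[0,0,0],[0,0,0]],
], grip_force=50)

```text
time_s: 12.9
tool_pos: [0.4659, 0.237, 0.0107]
tcp_rot: [-0.0, 0.174, 0.985, -0.0]
contact_force: [0.0, 0.2, -1.0]
grip_width: 0.0316
gripper_force: 50.0
```

>>> apply_moves([
  [2,[0,0,-1.5],[0,0,0]],
  [2,[0,0,-2.5],[0,0,0]],
  [2,[0,0,-3],[0,0,0]],
  [2,[0,0,-3],[0,0,0]],
  [2,[0,0,-3],[0,0,0]],
  [2,[0,0,-3],[0,0,0]],
  [2,[0,0,-2],[0,0,0]],
  [2,[0,0,0],[0,0,0]],
  [2,[0,0,0],[0,0,0]],
])

```text
time_s: 13.65
tool_pos: [0.4662, 0.2371, 0.1911]
tcp_rot: [0.001, 0.174, 0.985, 0.001]
contact_force: [-0.6, 0.3, -3.4]
grip_width: 0.0314
gripper_force: 50.0
```

```bash
python3 - w9 <<'E'
exec(open('w.py').read())
print(rel([.5353,.0860,.16]))
m=((h[...,1]<90)&(h[...,2]>60)).astype(np.uint8);m[320:]=0;m[:,:150]=0;m[:,410:]=0
for b in blobs(cv2.morphologyEx(m,cv2.MORPH_CLOSE,np.ones((7,7))),600):
    p=onz("wrist",b[1],s['tool_pos'][2]-.003);print(b[0],np.round(b[1],1),np.round(b[2],1),np.round(p,4),rel(p))
E
```

```text
[0.4662 0.2371 0.1911] [8.000e-04 1.737e-01 9.848e-01 6.000e-04] 13.65
[-11.66 -11.84   3.11]
1188 [391.2 170.4] [37.  39.1] [0.4406 0.2983 0.1881] [4.5  4.87 0.3 ]
9859 [279.9 265.1] [110.5 130.8] [0.4667 0.2356 0.1881] [-0.1  -0.12  0.3 ]
4956 [178.9 274.1] [71.4 96.1] [0.4544 0.188  0.1881] [-0.57 -5.02  0.29]
1702 [383.1 302.2] [35.5 62.1] [0.503  0.2769 0.1881] [-2.1   5.    0.31]
```

>>> apply_moves([
  [2,[-1.4,-1.4,0],[0,0,0]],
  [2,[-2,-2,0],[0,0,0]],
  [2,[-2,-2,0],[0,0,0]],
  [2,[-2,-2,0],[0,0,0]],
  [2,[-2,-2,0],[0,0,0]],
  [2,[-1.5,-1.5,0],[0,0,0]],
  [2,[-0.9,-1,0],[0,0,0]],
  [2,[0,0,0],[0,0,0]],
  [2,[0,0,1],[0,0,0]],
  [2,[0,0,1],[0,0,0]],
  [2,[0,0,1],[0,0,0]],
  [2,[0,0,0.6],[0,0,0]],
  [2,[0,0,0],[0,0,0]],
  [2,[0,0,0],[0,0,0]],
])

```text
time_s: 14.87
tool_pos: [0.5355, 0.0853, 0.1539]
tcp_rot: [-0.001, 0.173, 0.985, -0.0]
contact_force: [0.8, -0.5, -2.0]
grip_width: 0.0316
gripper_force: 50.0
```

```bash
python3 - w10 <<'E'
exec(open('w.py').read())
print(rel([.5363,.0850,.1]),bot.get_state()['contact_force'])
im=cv2.imread("pics/w10.png")[190:340,200:360];a=bot.snapshot("side")[190:290,240:340,::-1]
cv2.imwrite("pics/c10.png",np.hstack([cv2.resize(np.ascontiguousarray(im),(427,400)),cv2.resize(np.ascontiguousarray(a),(370,400))]))
E
```

```text
[0.5355 0.0853 0.1539] [-7.000e-04  1.732e-01  9.849e-01 -2.000e-04] 14.8667
[-0.09 -0.    5.39] [ 0.1938697  -0.03670578 -3.09708472]
```

View pics/c10.png

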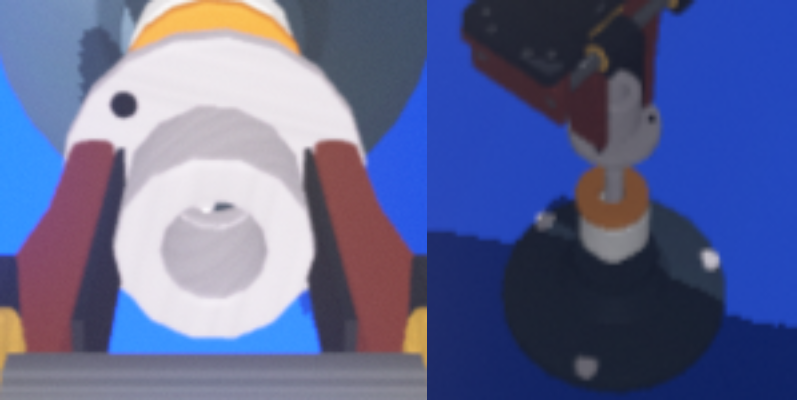

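The washer lies flat on the cup and the hub is just above the tip. I'll lower it slowly, watching the force.

>>> apply_moves([
  [2,[-0.05,0,0.3],[0,0,0]],
  [2,[0,0,0.3],[0,0,0]],
  [2,[0,0,0.3],[0,0,0]],
  [2,[0,0,0.3],[0,0,0]],
  [2,[0,0,0.3],[0,0,0]],
  [2,[0,0,0.3],[0,0,0]],
  [2,[0,0,0],[0,0,0]],
])

```text
time_s: 15.55
tool_pos: [0.5362, 0.0846, 0.1359]
tcp_rot: [-0.001, 0.174, 0.985, -0.0]
contact_force: [-0.3, 0.8, -2.8]
grip_width: 0.0317
gripper_force: 50.0
```

>>> apply_moves([
  [2,[0,0,0.5],[0,0,0]],
  [2,[0,0,0.5],[0,0,0]],
  [2,[0,0,0.5],[0,0,0]],
  [2,[0,0,0.5],[0,0,0]],
  [2,[0,0,0.5],[0,0,0]],
  [2,[0,0,0.3],[0,0,0]],
  [2,[0,0,0.2],[0,0,0]],
  [2,[0,0,0.1],[0,0,0]],
  [2,[0,0,0],[0,0,0]],
])

```text
time_s: 16.3
tool_pos: [0.5365, 0.0847, 0.1055]
tcp_rot: [-0.0, 0.174, 0.985, -0.0]
contact_force: [0.4, 0.3, -3.4]
grip_width: 0.0316
gripper_force: 50.0
```

>>> apply_moves([
  [2,[0,0,0.1],[0,0,0]],
  [2,[0,0,0],[0,0,0]],
  [2,[0,0,0],[0,0,0]],
])

```text
time_s: 16.55
tool_pos: [0.5367, 0.0847, 0.1048]
tcp_rot: [0.0, 0.174, 0.985, 0.0]
contact_force: [0.4, 0.4, -3.1]
grip_width: 0.0314
gripper_force: 50.0
```

>>> apply_moves([
  [2,[0,0,0.1],[0,0,0]],
  [2,[0,0,0.1],[0,0,0]],
  [2,[0,0,0],[0,0,0]],
  [2,[0,0,0],[0,0,0]],
  [2,[0,0,0],[0,0,0]],
])

```text
time_s: 16.97
tool_pos: [0.5369, 0.0847, 0.103]
tcp_rot: [0.0, 0.174, 0.985, 0.0]
contact_force: [0.1, -0.8, 2.9]
grip_width: 0.0313
gripper_force: 50.0
```

>>> apply_moves([
  [2,[0,0,0.1],[0,0,0]],
  [2,[0,0,0.1],[0,0,0]],
  [2,[0,0,0],[0,0,0]],
  [2,[0,0,0],[0,0,0]],
  [2,[0,0,0],[0,0,0]],
], grip_force=58)

```text
time_s: 17.38
tool_pos: [0.5368, 0.0847, 0.1008]
tcp_rot: [0.0, 0.174, 0.985, 0.0]
contact_force: [-0.2, -0.6, 4.0]
grip_width: 0.0315
gripper_force: 58.0
```

>>> apply_moves([
  [2,[0,0,0.2],[0,0,0]],
  [2,[0,0,0.2],[0,0,0]],
  [2,[0,0,0.2],[0,0,0]],
  [2,[0,0,0.2],[0,0,0]],
  [2,[0,0,0.2],[0,0,0]],
  [2,[0,0,0.1],[0,0,0]],
  [2,[0,0,0],[0,0,0]],
  [2,[0,0,0],[0,0,0]],
])

```text
time_s: 18.05
tool_pos: [0.5369, 0.0847, 0.0901]
tcp_rot: [0.0, 0.174, 0.985, 0.0]
contact_force: [-1.9, -0.6, 10.7]
grip_width: 0.0312
gripper_force: 58.0
```

>>> apply_moves([
  [2,[0,0,0.1],[0,0,0]],
  [2,[0,0,0],[0,0,0]],
  [2,[0,0,0],[0,0,0]],
])

```text
time_s: 18.3
tool_pos: [0.5369, 0.0847, 0.0892]
tcp_rot: [0.0, 0.174, 0.985, 0.0]
contact_force: [-2.7, -0.7, 10.3]
grip_width: 0.0314
gripper_force: 58.0
```

>>> apply_moves([
  [2,[0,0,0.1],[0,0,0]],
  [2,[0,0,0],[0,0,0]],
  [2,[0,0,0],[0,0,0]],
])

```text
time_s: 18.55
tool_pos: [0.537, 0.0847, 0.0886]
tcp_rot: [0.0, 0.174, 0.985, 0.0]
contact_force: [-2.5, -1.6, 13.2]
grip_width: 0.0313
gripper_force: 58.0
```

>>> apply_moves([
  [2,[0.05,0,0.05],[0,0,0]],
  [2,[0,0,0],[0,0,0]],
  [2,[0,0,0],[0,0,0]],
  [2,[0,0,0],[0,0,0]],
])

```text
time_s: 18.88
tool_pos: [0.537, 0.0847, 0.0886]
tcp_rot: [0.001, 0.174, 0.985, 0.0]
contact_force: [-3.1, -1.4, 16.9]
grip_width: 0.0311
gripper_force: 58.0
```

>>> apply_moves([
  [2,[0,0,0.05],[0,0,0]],
  [2,[0,0,0],[0,0,0]],
  [2,[0,0,0],[0,0,0]],
  [2,[0,0,0],[0,0,0]],
])

```text
time_s: 19.22
tool_pos: [0.5371, 0.0847, 0.0885]
tcp_rot: [0.001, 0.174, 0.985, 0.0]
contact_force: [-3.9, -1.6, 21.4]
grip_width: 0.0315
gripper_force: 58.0
```

>>> apply_moves([
  [2,[0,0,0.05],[0,0,0]],
  [2,[0,0,0],[0,0,0]],
  [2,[0,0,0],[0,0,0]],
  [2,[0,0,0],[0,0,0]],
])

```text
time_s: 19.55
tool_pos: [0.5371, 0.0847, 0.0885]
tcp_rot: [0.001, 0.174, 0.985, 0.0]
contact_force: [-5.4, -2.8, 26.3]
grip_width: 0.0315
gripper_force: 58.0
```

>>> apply_moves([
  [2,[0,0,0],[0,0,0]],
  [2,[0,0,0],[0,0,0]],
  [2,[0,0,0],[0,0,0]],
  [2,[0,0,0],[0,0,0]],
  [2,[0,0,0],[0,0,0]],
  [2,[0,0,0],[0,0,0]],
  [2,[0,0,0],[0,0,0]],
  [2,[0,0,0],[0,0,0]],
])

```text
time_s: 20.22
tool_pos: [0.5371, 0.0847, 0.0885]
tcp_rot: [0.001, 0.174, 0.985, 0.0]
contact_force: [-5.9, -2.0, 27.3]
grip_width: 0.0314
gripper_force: 58.0
```

```bash
python3 - w11 <<'E'
exec(open('w.py').read())
im=cv2.imread("pics/w11.png")[190:340,200:360];a=bot.snapshot("side")[190:290,240:340,::-1]
cv2.imwrite("pics/c11.png",np.hstack([cv2.resize(np.ascontiguousarray(im),(427,400)),cv2.resize(np.ascontiguousarray(a),(370,400))]))
E
```

```text
[0.5371 0.0847 0.0885] [1.100e-03 1.736e-01 9.848e-01 2.000e-04] 20.2167
```

View pics/c11.png

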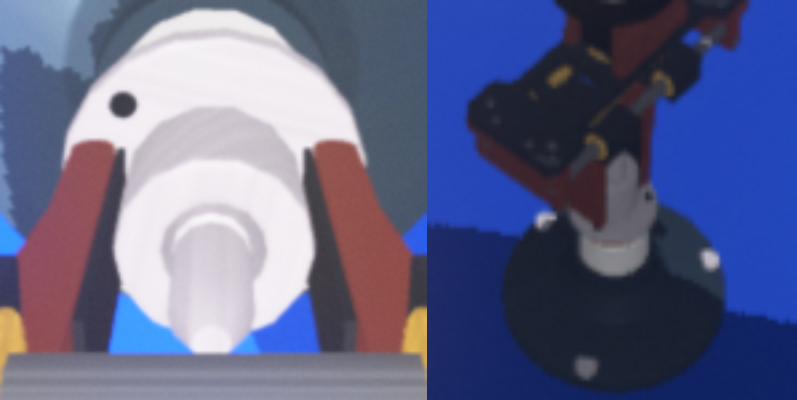

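The last view shows the hub seated flat with the spindle through it, the cup down on the boss, and a steady push of about 27 N. Handing in.

```bash
python3 -c "
from bench import bot
print(bot.close_job())"
```

```text
the job is handed in; nothing more can be done
None
```

I threaded the washer and then the hub onto the spindle and pressed the hub down until the cup stopped on the base. The gripper is still holding it there with a steady push of about 27 N, and the job is handed in, but no verdict came back.

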